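Load the corner drilling jig and hold the block home

TASK

The tape measure has been left standing in the corner drilling jig: lift it out and stand it upright on the bench top, clear of the jig. Then lay the short square-section wooden block flat in the jig with its long side along the long fence, push it fully home into the corner so that it bears on the fence and, against the sprung ejector pin, on the end stop, and finish while still holding it pressed against both, ready to be drilled. Leave the other things on the bench where they are.

Things in the scene. Friction and masses are not known exactly. Their poses are not given: they have to be found in the camera images.
- jig: Corner drilling jig, screwed to the bench: a plywood base 150 mm (its x) by 190 mm (its y), 12 mm thick (top 12 mm over the bench), with two low hardwood stops and a sprung pin. Origin: centre of the base's underside; x points away from the robot at yaw 0, y to its left, z up. Its place and yaw (within 0.3 rad) vary.
- fence: The long fence, part of the jig: a dark hardwood strip 22 x 143 mm, 16 mm high on the base (top 28 mm over the bench), along the base's far edge. Its bearing face looks to the jig's -x, at x = 0.053 m in the jig's frame, from y = -0.095 to +0.048 (a 12 mm chip gap is left in the corner). Origin: centre of its underside; axes as the jig's.
- end_stop: The end stop, part of the jig: a dark hardwood strip 100 x 22 mm, 16 mm high on the base (top 28 mm over the bench), square to the fence near the base's left (+y) end. Its bearing face looks to the jig's -y, at y = 0.060 m in the jig's frame, from x = -0.057 to +0.043. The ejector's spring barrel is behind it. Origin: centre of its underside; axes as the jig's.
- corner (a point): The jig's corner, where the planes of both stops' faces meet the base's top: [0.053, 0.060, 0.012] m in the jig's frame; axes as the jig's. Mind the room: a post with a light switch stands at the bench's left end, 0.40 m ahead and 0.13 m left of the robot, a panel behind it, a beam crosses 0.70 m above the bench's front.
- ejector (a joint): Sprung ejector pin in the end stop: steel, 8 mm thick, 8 mm above the base, sticking 8 mm out of the stop's face towards the jig's -y, at x = 0.0145 m in the jig's frame. 0 = fully out, 0.008 m = flush with the face (travel 0.010 m). Its spring pushes with about 3 N when out and 6 N when flush, so a block that is let go is pushed off the stop again.
- block: The block to load: sawn wood, 45 mm (x) by 92 mm (y) by 45 mm high, square in section, about 90 g, lying on the bench to the right of the jig. Origin: centre of its underside; y along its length. Home in the jig, its length lies along the fence and its origin is at about x = 0.0305, y = 0.014, z = 0.012 m in the jig's frame.
- block_centre (a point): Centre of the block, 22.5 mm above its origin.
- tape_measure: Yellow and black tape measure standing on edge on the jig's base, in the way: 37 mm thick (x), 75 mm long (y), 67 mm high, 0.26 kg; grasp it across its thickness. Origin: centre of its underside, z up. The bench is always free round a point 0.43 m ahead of the robot and 0.35 m to its right, in front of the block: room to stand it there.
- flat_offcut: A bystander, not the block: a flatter, larger wooden offcut 64 (x) x 116 (y) x 36 mm, loose on the bench to the right of the block. Origin: centre of its underside.

How it is judged:
By the outcome, as a careful person would: the job done as asked, in the order asked, and still so for the second after the job is handed in, while the arm keeps its last pose, push and grip.
It also fails if it takes over 72 s, if anything falls off the work surface, if the arm or the gripper's body presses on something with over 40 N, if the wrist force passes 120 N, or if a joint passes its speed limit or range.

ROBOT

A 6-joint arm with a two-finger parallel gripper is mounted at the origin on a cart in front of the work surface, level with it; the furniture and walls round the work are solid. World frame = base frame: x ahead of the robot, y to its left, z up, the work surface at z = 0. Lengths are in m, angles in rad, forces in N, time in s.
With the tool pointing down it reaches from about 0.35 to 0.975 m from the base axis. Payload 4.9 kg.
Tool frame: the origin (TCP) lies midway between the tips of the shut fingers; the grasp point (between the pads) lies manip.tcp_to_grasp behind it (manip.tcp_to_grasp is the distance from the TCP to the grasp point, in m); z points along the fingers, y is the line along which they close (so a half turn about z gives the same grasp; the last joint's range is limited). The gripper opens to 85 mm and grips with 20 to 120 N. Pads are 22 mm wide; open, the fingers measure 114 mm over their backs; the gripper's body (76 mm by 85 mm) begins 54 mm behind the grasp point. The pads swing forward as they close: fully open they stand 13 mm farther back than shut.
Start: joints at [-1.464, 0.053, 1.613, -0, 1.476, -0.119], TCP at [0.14, -0.609, 0.231] pointing down, gripper open.
Joint ranges: [-3.01, 3.01], [-1.01, 2.22], [0.06, 2.58], [-1.02, 4.17], [0.09, 2.62], [-3.14, 3.14]. Speed limits (rad/s): [2.57, 2.57, 3.14, 3.14, 3.14, 3.14].

INTERFACE

Orientations are given as a unit quaternion [w, x, y, z].
In Python, from plant import manip, grab_frame, calibration, job_done gives the robot as it stands.
- The arm moves only by the tool send_rows, never from a script. Its argument "rows" is a list of rows, each an object of numbers: "x", "y", "z": the shift along the tool's x, y, z normalised to -1 to 1, where 1 is 15 cm; "wx", "wy", "wz": the turn, a rotation vector about the tool's x, y, z normalised to -1 to 1, where 1 is pi/4 rad; "hand": the opening, from -1 (shut) to 1 (fully open). In form: [{"x": .., "y": .., "z": .., "wx": .., "wy": .., "wz": .., "hand": ..}, ...]. A call has exactly 10 rows; each row shifts and turns the commanded pose from where the row before left it, along the tool's axes as they then stand; what a row does not reach is not made up. A row lasts 1/12 s, in which the tool goes at most 41.7 mm and 7.16 degrees, less where a joint would pass 70% of its speed; a pose out of reach is approached as far as the arm can. A call with a number of a shift or a turn outside -1 to 1 is refused whole. A call with a gripper value outside its range is refused whole. The fingers move at their own pace and stop on an object; the grip force is fixed at half the most. Time passes only in rows, so rows that do not move let the fingers close, or fill a call up. It gives the time, the measured TCP pose, the force, the opening and the grip force at its end, in the units of the state.
- manip.state(): the state, without advancing time (a new reading comes with each control period).
- grab_frame(name): name is "scene" or "top" or "wrist"; returns the picture (420x560x3 uint8, blue, green, red); there is no depth.
- calibration(name): a dict with "camera_matrix" (3x3 intrinsics, pixels), "k1" (the pictures are not rectified: a ray, as slopes to the right and down, at radius r is drawn at 1 + k1 r^2 times it, then the intrinsics apply), "R" (3x3) and "t" (3): a world point X has camera coordinates R X + t. Camera axes: x right, y down, z forward; pixel columns grow to the right and rows downward; lengths in m; the calibration is good to about 2 mm. A picture is of the moment at which its call begins: read the wrist's pose just before it. calibration takes no time and is no camera call; for the wrist camera it gives the pose at the moment of the call.
- job_done(): hands the job in; it is judged then, once.
The state is a dict: "time": time; "joint_pos": joint angles; "joint_vel": joint speeds; "joint_efforts": joint torques, N m; "tool_pos": TCP position; "tool_rot": TCP orientation; "contact_force": force on the tool from outside, world axes, zero at the start; "ft_torque": the same for the moment, N m; "gripper_width": opening from 0.0 (shut) to 1.0 (fully open); "grasp_force": force on a finger pad.
Only numpy, scipy, OpenCV 4.12 (cv2) and the standard library are available. Lean on these libraries where they do the work, as an engineer would, in place of code of your own. Each camera call takes 0.05 s, during which the arm holds its last target. There are 200 camera calls.

## Working session

There is one attempt and no reset: what is moved stays moved. The work goes in short steps, Python scripts to look and compute and a tool call to move; the robot and the scene stay as the last step left them, time stands still between calls to the robot, and variables do not carry over. Pictures are saved under pics/ and viewed, at most 10 in all, crops included, and the job is handed in when it is done.

Besides the shell and the picture viewer there is one more tool, called after "Emit:" by a JSON object that holds its "fn" and its "kwargs", one argument or row to a line. send_rows: Moves the arm, as the interface text tells. Scaled input: -1 to 1 covers 15 cm each way for a shift and pi/4 rad each way for a turn. Its arguments: {"type":"object","properties":{"rows":{"type":"array","items":{"type":"object","properties":{"x":{"type":"number","minimum":-1,"maximum":1},"y":{"type":"number","minimum":-1,"maximum":1},"z":{"type":"number","minimum":-1,"maximum":1},"wx":{"type":"number","minimum":-1,"maximum":1},"wy":{"type":"number","minimum":-1,"maximum":1},"wz":{"type":"number","minimum":-1,"maximum":1},"hand":{"type":"number"}}}}},"required":["rows"]}

```bash
mkdir -p pics; ls
python3 - <<'E'
from plant import manip, grab_frame, calibration
import cv2,numpy as np
print(manip.state()); print(manip.tcp_to_grasp)
for n in("top","scene"):
    c=calibration(n); print(n,c); cv2.imwrite(f"pics/{n}0.png",grab_frame(n))
E
```

```text
pics
{'time': 0.0, 'joint_pos': array([-1.46399545e+00,  5.33749824e-02,  1.61427981e+00,  4.66678169e-06,
        1.47604071e+00, -1.18994654e-01]), 'joint_vel': array([-1.45096855e-03, -4.07438155e-04, -5.83879139e-04,  8.37289795e-05,
        7.88851347e-04, -8.88244569e-04]), 'joint_efforts': array([-1.91667550e-04, -3.93677688e+01, -3.70178676e+01, -1.09182542e-04,
        6.97753625e-03,  1.12798892e-05]), 'tool_pos': array([ 0.1398636 , -0.60850497,  0.23006028]), 'tool_rot': array([-1.05139001e-03,  9.93633290e-01,  1.12657802e-01,  8.73302148e-06]), 'contact_force': array([ 0.90403902, -0.18774395,  0.33726513]), 'ft_torque': array([-0.00535738,  0.02741195, -0.01669672]), 'grasp_force': 0.0, 'gripper_width': 0.9990804706895459}
0.0187
top {'camera_matrix': array([[396.42365944,   0.        , 276.93257876],
       [  0.        , 396.42365944, 205.15230712],
       [  0.        ,   0.        ,   1.        ]]), 'k1': -0.079648018928363, 'R': array([[-0.00816224, -0.99994349, -0.00681177],
       [-0.85938263,  0.01049743, -0.51122528],
       [ 0.5112679 ,  0.00168117, -0.85941975]]), 't': array([-0.26392979,  0.5126931 ,  0.62925833])}
scene {'camera_matrix': array([[440.49974927,   0.        , 276.93759631],
       [  0.        , 440.49974927, 199.59352493],
       [  0.        ,   0.        ,   1.        ]]), 'k1': 0.0027347040607470425, 'R': array([[ 0.74490904, -0.66674392,  0.0237292 ],
       [-0.25898981, -0.3217641 , -0.91070969],
       [ 0.61484535,  0.67225026, -0.41236487]]), 't': array([-0.59636841,  0.12401489,  0.71437583])}
```

View pics/top0.png

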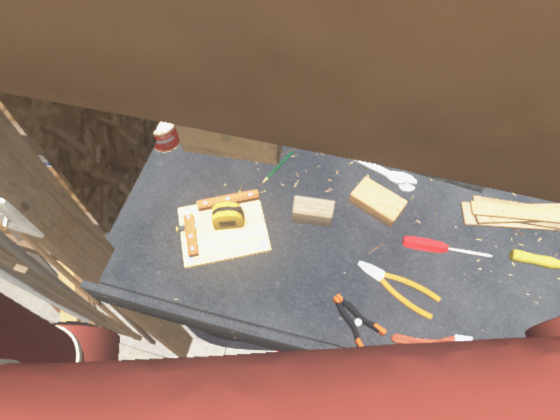

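View pics/scene0.png

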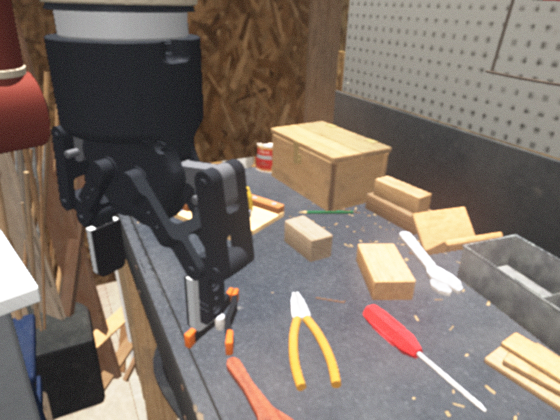

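The top view shows the jig base at about (178–270, 192–264), with the tape at (228,216), the block at (314,210) and the offcut at (378,200). In the scene view the block is at (308,237). I'll zoom in on the jig and block.

```bash
cat > h.py <<'E'
import numpy as np, cv2
from plant import manip, grab_frame, calibration
from scipy.spatial.transform import Rotation as Ro
def ray(c,uv):
    uv=np.asarray(uv,float).reshape(-1,2);K=c["camera_matrix"]
    d=(uv-K[:2,2])/[K[0,0],K[1,1]]; s=d.copy()
    for _ in range(20): s=d/(1+c["k1"]*(s**2).sum(1,keepdims=True))
    v=np.c_[s,np.ones(len(s))]@c["R"]; return -c["R"].T@c["t"],v
def onz(c,uv,z):
    o,v=ray(c,uv); return o+v*((z-o[2])/v[:,2])[:,None]
def proj(c,X):
    p=np.atleast_2d(X)@c["R"].T+c["t"]; s=p[:,:2]/p[:,2:]
    s=s*(1+c["k1"]*(s**2).sum(1,keepdims=True)); K=c["camera_matrix"]
    return s*[K[0,0],K[1,1]]+K[:2,2]
def crop(im,x0,y0,x1,y1,k,name):
    cv2.imwrite("pics/"+name,cv2.resize(im[y0:y1,x0:x1],None,fx=k,fy=k,interpolation=cv2.INTER_CUBIC))
E
python3 - <<'E'
from h import *
im=cv2.imread("pics/top0.png"); c=calibration("top")
crop(im,165,180,345,275,4.4,"crop0.png")
print(onz(c,[(178,207),(270,250),(184,264),(262,192)],.012).round(3))
print(onz(c,[(314,210)],.03).round(3), proj(c,[[.43,-.35,0],[.43,-.35,.067]]))
hsv=cv2.cvtColor(im,cv2.COLOR_BGR2HSV)
for p in[(200,240),(250,240),(230,200),(314,205),(228,216),(240,196)]: print(p,hsv[p[1],p[0]])
E
```

```text
[[ 0.584 -0.039  0.012]
 [ 0.473 -0.253  0.012]
 [ 0.442 -0.068  0.012]
 [ 0.623 -0.234  0.012]]
[[ 0.562 -0.352  0.03 ]] [[315.38326065 270.12964584]
 [317.98070184 257.77616444]]
(200, 240) [ 30   9 247]
(250, 240) [ 30  12 247]
(230, 200) [ 17 102 242]
(314, 205) [ 20  29 240]
(228, 216) [ 24 126 234]
(240, 196) [ 19  94 246]
```

View pics/crop0.png

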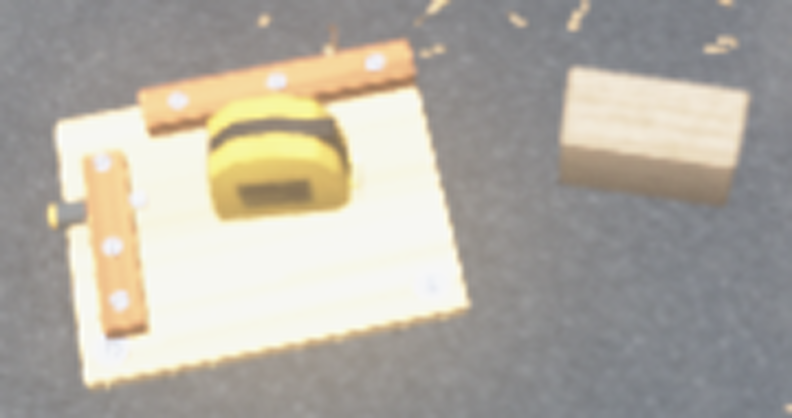

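The crop shows the jig corners, the fence and stop edges, the tape's front foot (220,218)–(347,208), and the block's top face with corners (570,68), (748,92), (737,165) and (561,145).

```bash
cat > m0.py <<'E'
from h import *
c=calibration("top")
P=lambda l:np.array(l,float)/4.4+[165-.4,180-.4]
W=lambda l,z:onz(c,P(l),z)[:,:2]
def fit(M,Q):
    M,Q=np.array(M),np.array(Q);a,b=M-M.mean(0),Q-Q.mean(0)
    t=np.arctan2((a[:,0]*b[:,1]-a[:,1]*b[:,0]).sum(),(a*b).sum());R=np.array([[np.cos(t),-np.sin(t)],[np.sin(t),np.cos(t)]])
    o=Q.mean(0)-R@M.mean(0);return o,t,((Q-(M@R.T+o))*1000).round(1)
if __name__=="__main__":
    M=[(.075,.095),(-.075,.095),(-.075,-.095), (.053,-.095),(.075,-.095),(.075,.048), (-.057,.06),(.043,.06),(.043,.082)]
    Q=np.r_[W([(57,122),(88,386),(468,305)],.012),W([(415,83),(408,38),(140,90),(146,328),(125,152),(85,155)],.028)]
    o,t,r=fit(M,Q);print("jig",o.round(4),round(t,4),r.tolist())
    Q=np.r_[W([(570,68),(748,92),(737,165),(561,145)],.045),W([(560,183),(728,202)],0)]
    s=[(.0225,.046),(.0225,-.046),(-.0225,-.046),(-.0225,.046),(-.0225,.046),(-.0225,-.046)]
    o,t,r=fit(s,Q);print("block",o.round(4),round(t,4),r.tolist())
    q=W([(220,218),(347,208)],.012);d=q[0]-q[1];t=np.arctan2(-d[0],d[1]);print("tape",q.round(4).tolist(),t,(q.mean(0)+.0185*np.array([np.cos(t),np.sin(t)])).round(4))
    q=W([(278,100)],.079);print("tape top far edge",q)
E
python3 m0.py
python3 - <<'E'
from h import *
cc=calibration("wrist"); st=manip.state()
R=Ro.from_quat(np.roll(st["tool_rot"],-1)).as_matrix(); print("tool axes\n",R.round(3)); C=-cc["R"].T@cc["t"]
print("cam in tool",R.T@(C-st["tool_pos"]), "\n",(cc["R"]@R).round(3))
E
```

```text
jig [ 0.5276 -0.1468] 0.2095 [[1.8, 0.6], [-0.4, -1.0], [1.5, 0.4], [-4.2, 1.0], [2.3, 0.6], [1.5, 0.3], [-1.9, 0.4], [-1.8, -0.6], [1.2, -1.6]]
block [ 0.564  -0.3493] -0.1538 [[-0.7, -0.5], [-2.1, 0.3], [0.1, 2.4], [-1.6, -1.6], [1.3, -2.3], [3.1, 1.7]]
tape [[0.5252, -0.1285], [0.5303, -0.1932]] 0.07816247257759124 [ 0.5462 -0.1594]
tape top far edge [[ 0.55459541 -0.16415238]]
tool axes
 [[ 0.975  0.224 -0.   ]
 [ 0.224 -0.975  0.002]
 [ 0.    -0.002 -1.   ]]
cam in tool [ 0.07907254 -0.00063867 -0.14237301] 
 [[ 0.001  1.     0.   ]
 [-0.951  0.001 -0.308]
 [-0.308 -0.     0.951]]
```

```bash
cat >> h.py <<'E'
def go(x,y,z,psi,pose=None):
    "total shift (units, tool axes now / after the turn) and turn to reach a tool-down pose with tool x at yaw psi"
    s=manip.state();p,q=(s["tool_pos"],s["tool_rot"]) if pose is None else pose
    R=Ro.from_quat(np.roll(q,-1)).as_matrix()
    c,n=np.cos(psi),np.sin(psi);G=np.array([[c,n,0],[n,-c,0],[0,0,-1.]])
    d=np.array([x,y,z])-p
    print("t",round(s["time"],2),"at",p.round(4),"psi",np.arctan2(R[1,0],R[0,0]).round(4),"now",(R.T@d/.15).round(3),"after turn",(G.T@d/.15).round(3),"turn",(Ro.from_matrix(R.T@G).as_rotvec()/(np.pi/4)).round(4),"F",s["contact_force"].round(1),"w",round(s["gripper_width"],3),"g",round(s["grasp_force"],1))
E
python3 -c "
from h import *
go(.546,-.159,.23,1.649)"
```

```text
t 0.1 at [ 0.1398 -0.6086  0.2302] psi 0.2258 now [ 3.31  -2.315  0.006] after turn [2.776e+00 2.934e+00 1.000e-03] turn [-1.8000e-03 -1.9000e-03 -1.8121e+00] F [-0.5  0.5  0.7] w 1.003 g 0.0
```

Emit:
{"fn": "send_rows", "kwargs": {
  "rows": [
    {"wz": -0.151,"hand": 1},
    {"wz": -0.151,"hand": 1},
    {"wz": -0.151,"hand": 1},
    {"wz": -0.151,"hand": 1},
    {"wz": -0.151,"hand": 1},
    {"wz": -0.151,"hand": 1},
    {"wz": -0.151,"hand": 1},
    {"wz": -0.151,"hand": 1},
    {"wz": -0.151,"hand": 1},
    {"wz": -0.151,"hand": 1}
  ]
}}

```text
invalid input at $.rows[0]: expected keys x, y, z, wx, wy, wz, hand
```

```bash
python3 -c "
from h import *
go(.546,-.159,.23,1.649)"
```

```text
t 0.1 at [ 0.1398 -0.6086  0.2302] psi 0.2258 now [ 3.31  -2.315  0.006] after turn [2.776e+00 2.934e+00 1.000e-03] turn [-1.8000e-03 -1.9000e-03 -1.8121e+00] F [-0.5  0.5  0.7] w 1.003 g 0.0
```

Emit:
{"fn": "send_rows", "kwargs": {
  "rows": [
    {"x": 0,"y": 0,"z": 0,"wx": 0,"wy": 0,"wz": -0.151,"hand": 1},
    {"x": 0,"y": 0,"z": 0,"wx": 0,"wy": 0,"wz": -0.151,"hand": 1},
    {"x": 0,"y": 0,"z": 0,"wx": 0,"wy": 0,"wz": -0.151,"hand": 1},
    {"x": 0,"y": 0,"z": 0,"wx": 0,"wy": 0,"wz": -0.151,"hand": 1},
    {"x": 0,"y": 0,"z": 0,"wx": 0,"wy": 0,"wz": -0.151,"hand": 1},
    {"x": 0,"y": 0,"z": 0,"wx": 0,"wy": 0,"wz": -0.151,"hand": 1},
    {"x": 0,"y": 0,"z": 0,"wx": 0,"wy": 0,"wz": -0.151,"hand": 1},
    {"x": 0,"y": 0,"z": 0,"wx": 0,"wy": 0,"wz": -0.151,"hand": 1},
    {"x": 0,"y": 0,"z": 0,"wx": 0,"wy": 0,"wz": -0.151,"hand": 1},
    {"x": 0,"y": 0,"z": 0,"wx": 0,"wy": 0,"wz": -0.151,"hand": 1}
  ]
}}

```text
time: 0.93
tool_pos: [0.1399, -0.6087, 0.2306]
tool_rot: [-0.001, 0.759, 0.651, 0.0]
contact_force: [-0.2, 0.5, 0.4]
gripper_width: 1.001
grasp_force: 0.0
```

```bash
python3 -c "
from h import *
go(.546,-.159,.23,1.649)"
```

```text
t 0.93 at [ 0.1399 -0.6087  0.2306] psi 1.4176 now [3.376 2.218 0.007] after turn [2.778 2.933 0.004] turn [-2.000e-04 -1.600e-03 -2.946e-01] F [-0.2  0.5  0.4] w 1.001 g 0.0
```

Emit:
{"fn": "send_rows", "kwargs": {
  "rows": [
    {"x": 0,"y": 0,"z": 0,"wx": 0,"wy": 0,"wz": -0.147,"hand": 1},
    {"x": 0,"y": 0,"z": 0,"wx": 0,"wy": 0,"wz": -0.147,"hand": 1},
    {"x": 0.185,"y": 0.195,"z": 0,"wx": 0,"wy": 0,"wz": 0,"hand": 1},
    {"x": 0.185,"y": 0.195,"z": 0,"wx": 0,"wy": 0,"wz": 0,"hand": 1},
    {"x": 0.185,"y": 0.195,"z": 0,"wx": 0,"wy": 0,"wz": 0,"hand": 1},
    {"x": 0.185,"y": 0.195,"z": 0,"wx": 0,"wy": 0,"wz": 0,"hand": 1},
    {"x": 0.185,"y": 0.195,"z": 0,"wx": 0,"wy": 0,"wz": 0,"hand": 1},
    {"x": 0.185,"y": 0.195,"z": 0,"wx": 0,"wy": 0,"wz": 0,"hand": 1},
    {"x": 0.185,"y": 0.195,"z": 0,"wx": 0,"wy": 0,"wz": 0,"hand": 1},
    {"x": 0.185,"y": 0.195,"z": 0,"wx": 0,"wy": 0,"wz": 0,"hand": 1}
  ]
}}

```text
time: 1.77
tool_pos: [0.3582, -0.369, 0.2309]
tool_rot: [-0.0, 0.681, 0.732, 0.0]
contact_force: [0.4, -0.3, 0.6]
gripper_width: 1.002
grasp_force: 0.0
```

Emit:
{"fn": "send_rows", "kwargs": {
  "rows": [
    {"x": 0.185,"y": 0.195,"z": 0,"wx": 0,"wy": 0,"wz": 0,"hand": 1},
    {"x": 0.185,"y": 0.195,"z": 0,"wx": 0,"wy": 0,"wz": 0,"hand": 1},
    {"x": 0.185,"y": 0.195,"z": 0,"wx": 0,"wy": 0,"wz": 0,"hand": 1},
    {"x": 0.185,"y": 0.195,"z": 0,"wx": 0,"wy": 0,"wz": 0,"hand": 1},
    {"x": 0.185,"y": 0.195,"z": 0,"wx": 0,"wy": 0,"wz": 0,"hand": 1},
    {"x": 0.185,"y": 0.195,"z": 0,"wx": 0,"wy": 0,"wz": 0,"hand": 1},
    {"x": 0.185,"y": 0.195,"z": 0,"wx": 0,"wy": 0,"wz": 0,"hand": 1},
    {"x": 0,"y": 0,"z": 0,"wx": 0,"wy": 0,"wz": 0,"hand": 1},
    {"x": 0,"y": 0,"z": 0,"wx": 0,"wy": 0,"wz": 0,"hand": 1},
    {"x": 0,"y": 0,"z": 0,"wx": 0,"wy": 0,"wz": 0,"hand": 1}
  ]
}}

```text
time: 2.6
tool_pos: [0.5473, -0.1623, 0.2307]
tool_rot: [-0.001, 0.681, 0.732, -0.0]
contact_force: [-0.2, -0.5, -0.1]
gripper_width: 0.998
grasp_force: 0.0
```

```bash
python3 -c "
from h import *
go(.546,-.159,.042,1.649)
c=calibration('wrist'); im=grab_frame('wrist'); cv2.imwrite('pics/w1.png',im); np.save('w1.npy',c,allow_pickle=True)
print(proj(c,[[.546,-.159,.079],[.6,-.12,.028]]))"
```

```text
t 2.6 at [ 0.5473 -0.1623  0.2307] psi 1.6433 now [ 0.022 -0.005  1.258] after turn [ 0.023 -0.007  1.258] turn [-0.0017 -0.0002 -0.0073] F [-0.2 -0.5 -0.1] w 0.998 g 0.0
[[278.23174501 191.70186095]
 [334.98172138 145.11326211]]
```

View pics/w1.png

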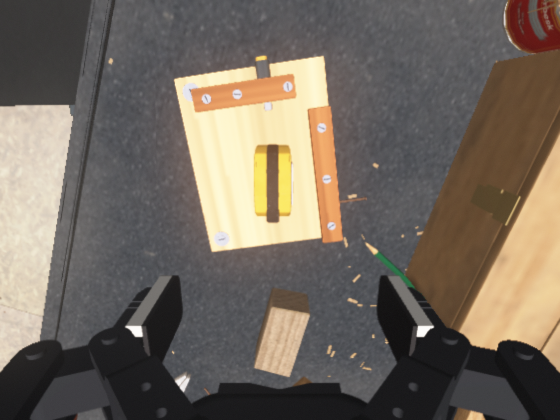

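The wrist picture shows the jig with base corners (324,57), (176,79) and (212,251), the fence at (309–342, 107–243), and the stop face running (196,111)–(296,97). The tape is centred at (273,182) and the block's top is at about (283,340).

```bash
cat > m1.py <<'E'
from h import *
from m0 import fit
c=np.load("w1.npy",allow_pickle=True).item(); im=cv2.imread("pics/w1.png"); hsv=cv2.cvtColor(im,cv2.COLOR_BGR2HSV)
H,S,V=cv2.split(hsv)
def rect(m,x0,y0,x1,y1):
    k=np.zeros_like(H);k[y0:y1,x0:x1]=(m[y0:y1,x0:x1]*255);k=cv2.morphologyEx(k,cv2.MORPH_OPEN,np.ones((3,3)));k=cv2.morphologyEx(k,cv2.MORPH_CLOSE,np.ones((9,9)))
    q=max(cv2.findContours(k,0,2)[0],key=cv2.contourArea);r=cv2.minAreaRect(q);return cv2.boxPoints(r),r
for n,b in(("stop",(180,68,304,118)),("fence",(304,98,350,250))):
    bx,r=rect((H<18)&(S>110)&(V>60),*b);print(n,bx.round(1).tolist(),r[1]); print(onz(c,bx,.028)[:,:2].round(4).tolist())
bx,r=rect((H>18)&(H<32)&(S>170)|((V<70)),246,138,300,226);print("tape",r)
print(onz(c,[r[0]],.075),onz(c,bx,.07)[:,:2].round(4).tolist())
Q=np.r_[onz(c,[(324.5,57),(176,79),(211.5,251.5)],.012),onz(c,[(322.5,243.5),(342.5,240.5),(328,106.5),(196,111.5),(296,97.5)],.028)][:,:2]
M=[(.075,.095),(-.075,.095),(-.075,-.095), (.053,-.095),(.075,-.095),(.075,.048), (-.057,.06),(.043,.06)]
o,t,r=fit(M,Q);print("jig",o.round(4),round(t,4),r.tolist())
R=np.array([[np.cos(t),-np.sin(t)],[np.sin(t),np.cos(t)]]);print("home",(o+R@[.0305,.014]).round(4))
E
python3 m1.py
```

```text
stop [[190.5, 88.5999984741211], [292.6000061035156, 73.0999984741211], [296.20001220703125, 97.0999984741211], [194.10000610351562, 112.5]] (24.208547592163086, 103.24585723876953)
[[0.4558, -0.0769], [0.5519, -0.0562], [0.5572, -0.0773], [0.4592, -0.0988]]
fence [[307.0, 107.5], [330.3999938964844, 105.4000015258789], [342.70001220703125, 240.6999969482422], [319.29998779296875, 242.8000030517578]] (135.80360412597656, 23.539291381835938)
[[0.5685, -0.0862], [0.5909, -0.0825], [0.6212, -0.2222], [0.5958, -0.2266]]
tape ((283.5, 150.0), (6.0, 9.0), 90.0)
[[ 0.54792818 -0.12240992  0.075     ]] [[0.5439, -0.1207], [0.5518, -0.1202], [0.5522, -0.1254], [0.5443, -0.126]]
jig [ 0.5282 -0.1454] 0.208 [[0.2, -1.1], [2.3, -0.7], [0.6, 0.5], [-0.2, 0.3], [-0.2, 0.9], [-2.9, -0.7], [1.0, 0.8], [-0.8, 0.1]]
home [ 0.5551 -0.1254]
```

Emit:
{"fn": "send_rows", "kwargs": {
  "rows": [
    {"x": 0.018,"y": -0.014,"z": 0.14,"wx": 0,"wy": 0,"wz": 0,"hand": 1},
    {"x": 0.018,"y": -0.014,"z": 0.14,"wx": 0,"wy": 0,"wz": 0,"hand": 1},
    {"x": 0,"y": 0,"z": 0.14,"wx": 0,"wy": 0,"wz": 0,"hand": 1},
    {"x": 0,"y": 0,"z": 0.14,"wx": 0,"wy": 0,"wz": 0,"hand": 1},
    {"x": 0,"y": 0,"z": 0.14,"wx": 0,"wy": 0,"wz": 0,"hand": 1},
    {"x": 0,"y": 0,"z": 0.14,"wx": 0,"wy": 0,"wz": 0,"hand": 1},
    {"x": 0,"y": 0,"z": 0.14,"wx": 0,"wy": 0,"wz": 0,"hand": 1},
    {"x": 0,"y": 0,"z": 0.14,"wx": 0,"wy": 0,"wz": 0,"hand": 1},
    {"x": 0,"y": 0,"z": 0.14,"wx": 0,"wy": 0,"wz": 0,"hand": 1},
    {"x": 0,"y": 0,"z": 0,"wx": 0,"wy": 0,"wz": 0,"hand": 1}
  ]
}}

```text
time: 3.48
tool_pos: [0.5388, -0.1573, 0.0375]
tool_rot: [-0.004, 0.682, 0.731, -0.002]
contact_force: [-1.5, -0.4, -0.5]
gripper_width: 1.001
grasp_force: 0.0
```

Emit:
{"fn": "send_rows", "kwargs": {
  "rows": [
    {"x": 0,"y": 0,"z": 0,"wx": 0,"wy": 0,"wz": 0,"hand": -1},
    {"x": 0,"y": 0,"z": 0,"wx": 0,"wy": 0,"wz": 0,"hand": -1},
    {"x": 0,"y": 0,"z": 0,"wx": 0,"wy": 0,"wz": 0,"hand": -1},
    {"x": 0,"y": 0,"z": 0,"wx": 0,"wy": 0,"wz": 0,"hand": -1},
    {"x": 0,"y": 0,"z": 0,"wx": 0,"wy": 0,"wz": 0,"hand": -1},
    {"x": 0,"y": 0,"z": 0,"wx": 0,"wy": 0,"wz": 0,"hand": -1},
    {"x": 0,"y": 0,"z": 0,"wx": 0,"wy": 0,"wz": 0,"hand": -1},
    {"x": 0,"y": 0,"z": 0,"wx": 0,"wy": 0,"wz": 0,"hand": -1},
    {"x": 0,"y": 0,"z": 0,"wx": 0,"wy": 0,"wz": 0,"hand": -1},
    {"x": 0,"y": 0,"z": 0,"wx": 0,"wy": 0,"wz": 0,"hand": -1}
  ]
}}

```text
time: 4.32
tool_pos: [0.5441, -0.158, 0.0442]
tool_rot: [0.001, 0.681, 0.732, 0.0]
contact_force: [-1.9, -0.3, 6.9]
gripper_width: 0.4
grasp_force: 61.8
```

```bash
python3 -c "
from h import *
go(.43,-.35,.14,1.643)"
```

```text
t 4.32 at [ 0.5441 -0.158   0.0442] psi 1.6431 now [-1.223 -0.85  -0.638] after turn [-1.222 -0.851 -0.639] turn [0.0022 0.0024 0.0002] F [-1.9 -0.3  6.9] w 0.4 g 61.8
```

Emit:
{"fn": "send_rows", "kwargs": {
  "rows": [
    {"x": 0,"y": 0,"z": -0.06,"wx": 0,"wy": 0,"wz": 0,"hand": -1},
    {"x": 0,"y": 0,"z": -0.1,"wx": 0,"wy": 0,"wz": 0,"hand": -1},
    {"x": 0,"y": 0,"z": -0.1,"wx": 0,"wy": 0,"wz": 0,"hand": -1},
    {"x": 0,"y": 0,"z": -0.1,"wx": 0,"wy": 0,"wz": 0,"hand": -1},
    {"x": 0,"y": 0,"z": -0.1,"wx": 0,"wy": 0,"wz": 0,"hand": -1},
    {"x": -0.06,"y": -0.05,"z": -0.1,"wx": 0,"wy": 0,"wz": 0,"hand": -1},
    {"x": -0.11,"y": -0.08,"z": -0.05,"wx": 0,"wy": 0,"wz": 0,"hand": -1},
    {"x": -0.15,"y": -0.1,"z": 0,"wx": 0,"wy": 0,"wz": 0,"hand": -1},
    {"x": -0.15,"y": -0.1,"z": 0,"wx": 0,"wy": 0,"wz": 0,"hand": -1},
    {"x": -0.15,"y": -0.1,"z": 0,"wx": 0,"wy": 0,"wz": 0,"hand": -1}
  ]
}}

```text
time: 5.15
tool_pos: [0.4847, -0.255, 0.1339]
tool_rot: [-0.0, 0.681, 0.732, 0.0]
contact_force: [0.3, -0.6, -3.2]
gripper_width: 0.395
grasp_force: 61.0
```

Emit:
{"fn": "send_rows", "kwargs": {
  "rows": [
    {"x": -0.15,"y": -0.1,"z": 0,"wx": 0,"wy": 0,"wz": 0,"hand": -1},
    {"x": -0.15,"y": -0.1,"z": 0,"wx": 0,"wy": 0,"wz": 0,"hand": -1},
    {"x": -0.15,"y": -0.1,"z": 0,"wx": 0,"wy": 0,"wz": 0,"hand": -1},
    {"x": -0.1,"y": -0.08,"z": 0,"wx": 0,"wy": 0,"wz": 0,"hand": -1},
    {"x": -0.05,"y": -0.04,"z": 0,"wx": 0,"wy": 0,"wz": 0,"hand": -1},
    {"x": 0,"y": 0,"z": 0.1,"wx": 0,"wy": 0,"wz": 0,"hand": -1},
    {"x": 0,"y": 0,"z": 0.1,"wx": 0,"wy": 0,"wz": 0,"hand": -1},
    {"x": 0,"y": 0,"z": 0.1,"wx": 0,"wy": 0,"wz": 0,"hand": -1},
    {"x": 0,"y": 0,"z": 0,"wx": 0,"wy": 0,"wz": 0,"hand": -1},
    {"x": 0,"y": 0,"z": 0,"wx": 0,"wy": 0,"wz": 0,"hand": -1}
  ]
}}

```text
time: 5.98
tool_pos: [0.4286, -0.3477, 0.0877]
tool_rot: [-0.002, 0.681, 0.732, 0.0]
contact_force: [-0.9, -0.2, -1.7]
gripper_width: 0.395
grasp_force: 61.0
```

```bash
python3 -c "
from h import *
go(.43,-.35,.0322,1.643)
im=grab_frame('top');crop(im,180,180,430,340,3,'t2.png')"
```

```text
t 5.98 at [ 0.4286 -0.3477  0.0877] psi 1.6432 now [-0.017  0.009  0.37 ] after turn [-0.016  0.008  0.37 ] turn [-0.0021 -0.0034  0.0002] F [-0.9 -0.2 -1.7] w 0.395 g 61.0
```

View pics/t2.png

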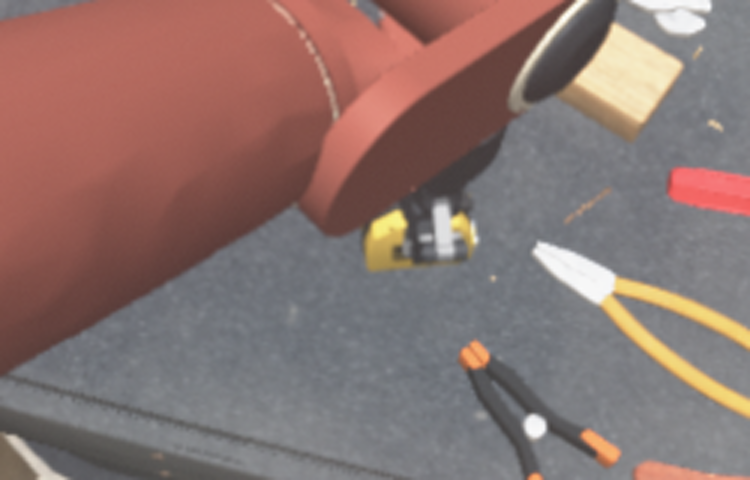

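The crop shows the tape held upright at about (420,235), with the bench clear around it; the nearest pliers are at (475,350). I'll lower it now.

Emit:
{"fn": "send_rows", "kwargs": {
  "rows": [
    {"x": 0,"y": 0,"z": 0.08,"wx": 0,"wy": 0,"wz": 0,"hand": -1},
    {"x": 0,"y": 0,"z": 0.08,"wx": 0,"wy": 0,"wz": 0,"hand": -1},
    {"x": 0,"y": 0,"z": 0.08,"wx": 0,"wy": 0,"wz": 0,"hand": -1},
    {"x": 0,"y": 0,"z": 0.06,"wx": 0,"wy": 0,"wz": 0,"hand": -1},
    {"x": 0,"y": 0,"z": 0.03,"wx": 0,"wy": 0,"wz": 0,"hand": -1},
    {"x": 0,"y": 0,"z": 0.01,"wx": 0,"wy": 0,"wz": 0,"hand": -1},
    {"x": 0,"y": 0,"z": 0.01,"wx": 0,"wy": 0,"wz": 0,"hand": -1},
    {"x": 0,"y": 0,"z": 0,"wx": 0,"wy": 0,"wz": 0,"hand": -1},
    {"x": 0,"y": 0,"z": 0,"wx": 0,"wy": 0,"wz": 0,"hand": -1},
    {"x": 0,"y": 0,"z": 0,"wx": 0,"wy": 0,"wz": 0,"hand": -1}
  ]
}}

```text
time: 6.87
tool_pos: [0.4294, -0.3494, 0.037]
tool_rot: [0.001, 0.681, 0.732, -0.0]
contact_force: [-0.1, -0.7, -1.9]
gripper_width: 0.391
grasp_force: 61.0
```

Emit:
{"fn": "send_rows", "kwargs": {
  "rows": [
    {"x": 0,"y": 0,"z": 0.01,"wx": 0,"wy": 0,"wz": 0,"hand": -1},
    {"x": 0,"y": 0,"z": 0.008,"wx": 0,"wy": 0,"wz": 0,"hand": -1},
    {"x": 0,"y": 0,"z": 0.008,"wx": 0,"wy": 0,"wz": 0,"hand": -1},
    {"x": 0,"y": 0,"z": 0.004,"wx": 0,"wy": 0,"wz": 0,"hand": -1},
    {"x": 0,"y": 0,"z": 0,"wx": 0,"wy": 0,"wz": 0,"hand": -1},
    {"x": 0,"y": 0,"z": 0,"wx": 0,"wy": 0,"wz": 0,"hand": -1},
    {"x": 0,"y": 0,"z": 0,"wx": 0,"wy": 0,"wz": 0,"hand": -1},
    {"x": 0,"y": 0,"z": 0,"wx": 0,"wy": 0,"wz": 0,"hand": -1},
    {"x": 0,"y": 0,"z": 0,"wx": 0,"wy": 0,"wz": 0,"hand": -1},
    {"x": 0,"y": 0,"z": 0,"wx": 0,"wy": 0,"wz": 0,"hand": -1}
  ]
}}

```text
time: 7.7
tool_pos: [0.4292, -0.3491, 0.0322]
tool_rot: [0.0, 0.681, 0.732, 0.0]
contact_force: [-1.3, 2.8, 3.6]
gripper_width: 0.396
grasp_force: 61.6
```

Emit:
{"fn": "send_rows", "kwargs": {
  "rows": [
    {"x": 0,"y": 0,"z": 0,"wx": 0,"wy": 0,"wz": 0,"hand": 0.3},
    {"x": 0,"y": 0,"z": 0,"wx": 0,"wy": 0,"wz": 0,"hand": 0.6},
    {"x": 0,"y": 0,"z": 0,"wx": 0,"wy": 0,"wz": 0,"hand": 0.9},
    {"x": 0,"y": 0,"z": 0,"wx": 0,"wy": 0,"wz": 0,"hand": 1},
    {"x": 0,"y": 0,"z": 0,"wx": 0,"wy": 0,"wz": 0,"hand": 1},
    {"x": 0,"y": 0,"z": -0.1,"wx": 0,"wy": 0,"wz": 0,"hand": 1},
    {"x": 0,"y": 0,"z": -0.2,"wx": 0,"wy": 0,"wz": 0,"hand": 1},
    {"x": 0,"y": 0,"z": -0.27,"wx": 0,"wy": 0,"wz": 0,"hand": 1},
    {"x": 0,"y": 0,"z": -0.27,"wx": 0,"wy": 0,"wz": 0,"hand": 1},
    {"x": 0,"y": 0,"z": -0.27,"wx": 0,"wy": 0,"wz": 0,"hand": 1}
  ]
}}

```text
time: 8.53
tool_pos: [0.4287, -0.3487, 0.1997]
tool_rot: [-0.0, 0.681, 0.732, -0.0]
contact_force: [1.1, -0.7, 0.4]
gripper_width: 1.0
grasp_force: 0.0
```

```bash
python3 -c "
from h import *
go(.564,-.35,.2,1.417)"
```

```text
t 8.53 at [ 0.4287 -0.3487  0.1997] psi 1.6426 now [-0.074  0.899 -0.003] after turn [ 0.13   0.893 -0.002] turn [-0.0007 -0.0005  0.2873] F [ 1.1 -0.7  0.4] w 1.0 g 0.0
```

Emit:
{"fn": "send_rows", "kwargs": {
  "rows": [
    {"x": 0,"y": 0,"z": 0,"wx": 0,"wy": 0,"wz": 0.144,"hand": 1},
    {"x": 0,"y": 0,"z": 0,"wx": 0,"wy": 0,"wz": 0.144,"hand": 1},
    {"x": 0.026,"y": 0.18,"z": 0,"wx": 0,"wy": 0,"wz": 0,"hand": 1},
    {"x": 0.026,"y": 0.18,"z": 0,"wx": 0,"wy": 0,"wz": 0,"hand": 1},
    {"x": 0.026,"y": 0.18,"z": 0,"wx": 0,"wy": 0,"wz": 0,"hand": 1},
    {"x": 0.026,"y": 0.18,"z": 0,"wx": 0,"wy": 0,"wz": 0,"hand": 1},
    {"x": 0.026,"y": 0.18,"z": 0,"wx": 0,"wy": 0,"wz": 0,"hand": 1},
    {"x": 0,"y": 0,"z": 0,"wx": 0,"wy": 0,"wz": 0,"hand": 1},
    {"x": 0,"y": 0,"z": 0,"wx": 0,"wy": 0,"wz": 0,"hand": 1},
    {"x": 0,"y": 0,"z": 0,"wx": 0,"wy": 0,"wz": 0,"hand": 1}
  ]
}}

```text
time: 9.37
tool_pos: [0.5649, -0.3504, 0.1978]
tool_rot: [-0.0, 0.76, 0.651, -0.0]
contact_force: [-0.4, 0.0, 0.3]
gripper_width: 1.002
grasp_force: 0.0
```

```bash
python3 -c "
from h import *
go(.564,-.35,.018,1.417)
c=calibration('wrist'); im=grab_frame('wrist'); cv2.imwrite('pics/w2.png',im); np.save('w2.npy',c,allow_pickle=True)"
```

```text
t 9.37 at [ 0.5649 -0.3504  0.1978] psi 1.4165 now [ 0.002 -0.005  1.199] after turn [ 0.002 -0.007  1.199] turn [-0.0013 -0.0003 -0.0006] F [-0.4  0.   0.3] w 1.002 g 0.0
```

View pics/w2.png

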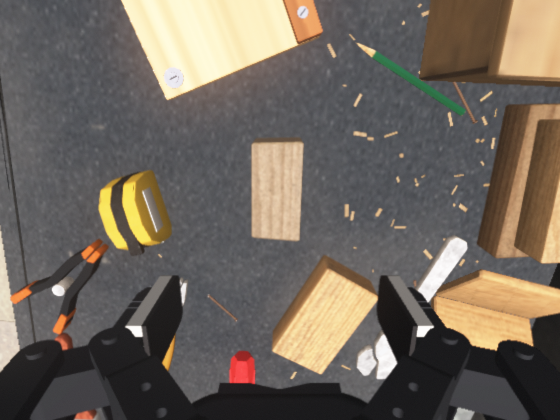

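The wrist picture shows the tape standing upright and free at (135,212), and the block's top face with corners (251,143), (302,142), (300,240) and (251,238).

```bash
python3 -c "
from h import *
from m0 import fit
c=np.load('w2.npy',allow_pickle=True).item()
Q=onz(c,[(251,143),(302.5,142),(300,240),(251,238)],.045)[:,:2]
o,t,r=fit([(-.0225,.046),(.0225,.046),(.0225,-.046),(-.0225,-.046)],Q);print(o,t,r.tolist())
go(o[0],o[1],.018,t+np.pi/2)"
```

```text
[ 0.56218019 -0.34801078] -0.16815197195576487 [[0.1, -2.3], [-0.6, -0.6], [0.5, 0.7], [-0.1, 2.2]]
t 9.42 at [ 0.5646 -0.3506  0.1981] psi 1.416 now [ 0.014 -0.018  1.201] after turn [ 0.014 -0.019  1.201] turn [-0.0009 -0.0001  0.017 ] F [-0.9  0.  -0.2] w 1.005 g 0.0
```

Emit:
{"fn": "send_rows", "kwargs": {
  "rows": [
    {"x": 0.014,"y": -0.018,"z": 0.1,"wx": 0,"wy": 0,"wz": 0.017,"hand": 1},
    {"x": 0,"y": 0,"z": 0.16,"wx": 0,"wy": 0,"wz": 0,"hand": 1},
    {"x": 0,"y": 0,"z": 0.16,"wx": 0,"wy": 0,"wz": 0,"hand": 1},
    {"x": 0,"y": 0,"z": 0.16,"wx": 0,"wy": 0,"wz": 0,"hand": 1},
    {"x": 0,"y": 0,"z": 0.16,"wx": 0,"wy": 0,"wz": 0,"hand": 1},
    {"x": 0,"y": 0,"z": 0.16,"wx": 0,"wy": 0,"wz": 0,"hand": 1},
    {"x": 0,"y": 0,"z": 0.16,"wx": 0,"wy": 0,"wz": 0,"hand": 1},
    {"x": 0,"y": 0,"z": 0.1,"wx": 0,"wy": 0,"wz": 0,"hand": 1},
    {"x": 0,"y": 0,"z": 0.04,"wx": 0,"wy": 0,"wz": 0,"hand": 1},
    {"x": 0,"y": 0,"z": 0,"wx": 0,"wy": 0,"wz": 0,"hand": 1}
  ]
}}

```text
time: 10.25
tool_pos: [0.5616, -0.3475, 0.0167]
tool_rot: [-0.002, 0.764, 0.645, -0.0]
contact_force: [0.8, 0.3, -0.5]
gripper_width: 1.0
grasp_force: 0.0
```

Emit:
{"fn": "send_rows", "kwargs": {
  "rows": [
    {"x": 0,"y": 0,"z": 0,"wx": 0,"wy": 0,"wz": 0,"hand": -1},
    {"x": 0,"y": 0,"z": 0,"wx": 0,"wy": 0,"wz": 0,"hand": -1},
    {"x": 0,"y": 0,"z": 0,"wx": 0,"wy": 0,"wz": 0,"hand": -1},
    {"x": 0,"y": 0,"z": 0,"wx": 0,"wy": 0,"wz": 0,"hand": -1},
    {"x": 0,"y": 0,"z": 0,"wx": 0,"wy": 0,"wz": 0,"hand": -1},
    {"x": 0,"y": 0,"z": 0,"wx": 0,"wy": 0,"wz": 0,"hand": -1},
    {"x": 0,"y": 0,"z": 0,"wx": 0,"wy": 0,"wz": 0,"hand": -1},
    {"x": 0,"y": 0,"z": 0,"wx": 0,"wy": 0,"wz": 0,"hand": -1},
    {"x": 0,"y": 0,"z": 0,"wx": 0,"wy": 0,"wz": 0,"hand": -1},
    {"x": 0,"y": 0,"z": 0,"wx": 0,"wy": 0,"wz": 0,"hand": -1}
  ]
}}

```text
time: 11.08
tool_pos: [0.5644, -0.349, 0.0205]
tool_rot: [0.002, 0.764, 0.645, 0.0]
contact_force: [-0.1, -0.3, 5.6]
gripper_width: 0.516
grasp_force: 64.5
```

```bash
python3 -c "
from h import *
go(.5449,-.1587,.1,1.779)"
```

```text
t 11.08 at [ 0.5644 -0.349   0.0205] psi 1.4032 now [ 1.228 -0.338 -0.533] after turn [ 1.268  0.135 -0.53 ] turn [ 0.0035  0.003  -0.4785] F [-0.1 -0.3  5.6] w 0.516 g 64.5
```

Emit:
{"fn": "send_rows", "kwargs": {
  "rows": [
    {"x": 0,"y": 0,"z": -0.06,"wx": 0,"wy": 0,"wz": 0,"hand": -1},
    {"x": 0,"y": 0,"z": -0.12,"wx": 0,"wy": 0,"wz": 0,"hand": -1},
    {"x": 0,"y": 0,"z": -0.15,"wx": 0,"wy": 0,"wz": 0,"hand": -1},
    {"x": 0,"y": 0,"z": -0.14,"wx": 0,"wy": 0,"wz": 0,"hand": -1},
    {"x": 0,"y": 0,"z": -0.06,"wx": 0,"wy": 0,"wz": 0,"hand": -1},
    {"x": 0,"y": 0,"z": 0,"wx": 0,"wy": 0,"wz": -0.12,"hand": -1},
    {"x": 0,"y": 0,"z": 0,"wx": 0,"wy": 0,"wz": -0.12,"hand": -1},
    {"x": 0,"y": 0,"z": 0,"wx": 0,"wy": 0,"wz": -0.12,"hand": -1},
    {"x": 0,"y": 0,"z": 0,"wx": 0,"wy": 0,"wz": -0.119,"hand": -1},
    {"x": 0,"y": 0,"z": 0,"wx": 0,"wy": 0,"wz": 0,"hand": -1}
  ]
}}

```text
time: 11.92
tool_pos: [0.5625, -0.3476, 0.0969]
tool_rot: [-0.001, 0.629, 0.777, -0.0]
contact_force: [-0.3, -0.8, -0.4]
gripper_width: 0.513
grasp_force: 63.7
```

```bash
python3 -c "
from h import *
go(.5524,-.1546,.1,1.779)"
```

```text
t 11.92 at [ 0.5625 -0.3476  0.0969] psi 1.7808 now [ 1.272  0.202 -0.019] after turn [ 1.273  0.2   -0.02 ] turn [-0.0013 -0.0016  0.0022] F [-0.3 -0.8 -0.4] w 0.513 g 63.7
```

Emit:
{"fn": "send_rows", "kwargs": {
  "rows": [
    {"x": 0.08,"y": 0.01,"z": 0,"wx": 0,"wy": 0,"wz": 0,"hand": -1},
    {"x": 0.16,"y": 0.03,"z": 0,"wx": 0,"wy": 0,"wz": 0,"hand": -1},
    {"x": 0.2,"y": 0.03,"z": 0,"wx": 0,"wy": 0,"wz": 0,"hand": -1},
    {"x": 0.2,"y": 0.03,"z": 0,"wx": 0,"wy": 0,"wz": 0,"hand": -1},
    {"x": 0.2,"y": 0.03,"z": 0,"wx": 0,"wy": 0,"wz": 0,"hand": -1},
    {"x": 0.2,"y": 0.03,"z": 0,"wx": 0,"wy": 0,"wz": 0,"hand": -1},
    {"x": 0.16,"y": 0.03,"z": 0,"wx": 0,"wy": 0,"wz": 0,"hand": -1},
    {"x": 0.07,"y": 0.01,"z": 0,"wx": 0,"wy": 0,"wz": 0,"hand": -1},
    {"x": 0,"y": 0,"z": 0,"wx": 0,"wy": 0,"wz": 0,"hand": -1},
    {"x": 0,"y": 0,"z": 0,"wx": 0,"wy": 0,"wz": 0,"hand": -1}
  ]
}}

```text
time: 12.75
tool_pos: [0.5529, -0.1552, 0.0978]
tool_rot: [0.0, 0.63, 0.777, -0.0]
contact_force: [0.4, -0.7, -1.1]
gripper_width: 0.512
grasp_force: 63.7
```

```bash
python3 -c "
from h import *
go(.5524,-.1546,.0345,1.779)
c=calibration('wrist'); im=grab_frame('wrist'); cv2.imwrite('pics/w3.png',im); np.save('w3.npy',c,allow_pickle=True)"
```

```text
t 12.75 at [ 0.5529 -0.1552  0.0978] psi 1.7796 now [ 0.005 -0.002  0.422] after turn [ 0.004 -0.003  0.422] turn [-0.0002  0.0007  0.0007] F [ 0.4 -0.7 -1.1] w 0.512 g 63.7
```

View pics/w3.png

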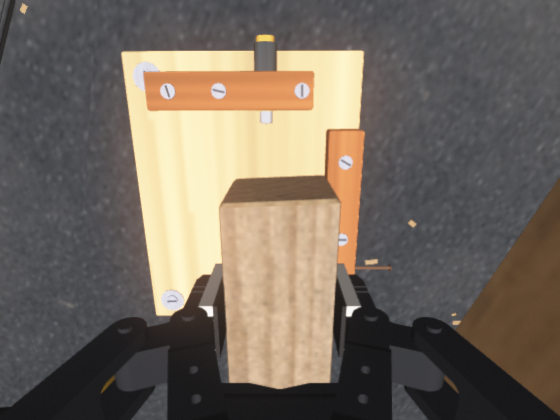

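The wrist picture shows the jig square to the tool: stop face at row 110, pin at (266,117), fence at x 328–362. The block is gripped with its far end at rows 178–210. I'll check the tilt of that end more closely.

```bash
python3 -c "
from h import *
im=cv2.imread('pics/w3.png'); crop(im,205,95,375,235,4.2,'c3.png')"
```

```text
(no output)
```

View pics/c3.png

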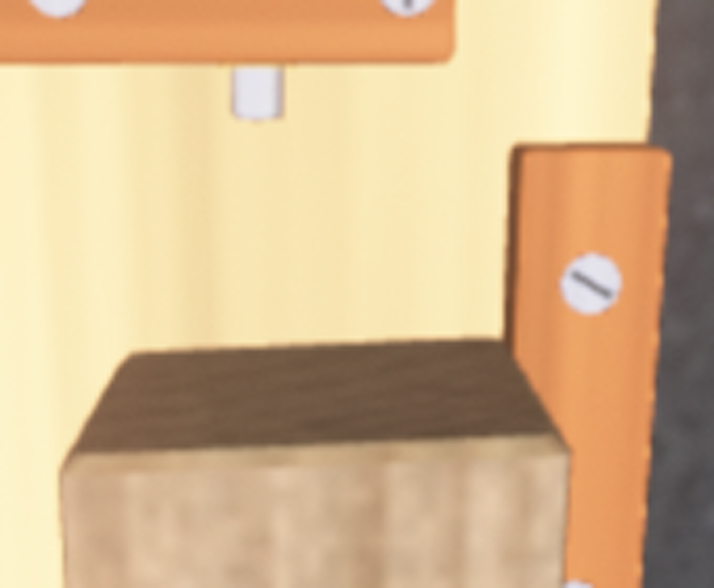

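The crop shows the block's far end edges tilted slightly: top (78,460)–(560,438) and bottom (130,353)–(505,340). The stop edge runs (0,65)–(450,60). I'll cast these to angles.

```bash
python3 -c "
from h import *
c=np.load('w3.npy',allow_pickle=True).item(); im=cv2.imread('pics/w3.png')
g=cv2.GaussianBlur(im,(3,3),0).astype(float)
def edge(axis,fixed,lo,hi):
    # strongest gradient position along a scan line, sub-pixel
    pts=[]
    for f in fixed:
        l=g[f,lo:hi] if axis=='x' else g[lo:hi,f]
        d=np.abs(np.diff(l,axis=0)).sum(1); k=int(d.argmax()); w=d[max(k-2,0):k+3]; p=lo+.5+max(k-2,0)+(w*np.arange(len(w))).sum()/w.sum()
        pts.append((p,f) if axis=='x' else (f,p))
    return np.float32(pts)
def yaw(n,p,z):
    q=onz(c,p,z)[:,:2].astype(np.float32); v=cv2.fitLine(q,cv2.DIST_HUBER,0,.001,.001).ravel()
    a=np.arctan2(v[1],v[0]); a=(a+np.pi/4)%(np.pi/2)-np.pi/4; print(n,'yaw',round(float(a),4),'mid',v[2:].round(4),'res mm',(np.abs((q-v[2:])@[-v[1],v[0]]).mean()*1000).round(2))
zt=.0978-.0205+.045
yaw('block L top',edge('x',range(220,262,2),212,240),zt)
yaw('block R top',edge('x',range(212,258,2),326,346),zt)
yaw('block end top',edge('y',range(232,330,3),192,214),zt)
yaw('block end bottom',edge('y',range(240,322,3),170,188),zt-.045)
yaw('stop face',edge('y',[*range(160,255,3),*range(275,306,3)],102,118),.028)
yaw('fence back',edge('x',range(135,262,3),350,370),.028)
yaw('base left',edge('x',range(60,300,4),118,162),.012)
yaw('base top',edge('y',range(160,245,4),44,58),.012)
s=manip.state();R=Ro.from_quat(np.roll(s['tool_rot'],-1)).as_matrix();print('tool',np.arctan2(R[1,0],R[0,0])-np.pi/2)
"
```

```text
block L top yaw 0.2133 mid [ 0.5249 -0.1299] res mm 0.05
block R top yaw 0.2128 mid [ 0.5677 -0.1196] res mm 0.13
block end top yaw 0.2534 mid [ 0.543  -0.1104] res mm 0.03
block end bottom yaw 0.2505 mid [ 0.5468 -0.1103] res mm 0.04
stop face yaw 0.2087 mid [ 0.5004 -0.0897] res mm 0.05
fence back yaw 0.2133 mid [ 0.5963 -0.1093] res mm 0.27
base left yaw 0.2134 mid [ 0.4523 -0.1489] res mm 0.03
base top yaw 0.2084 mid [ 0.4885 -0.0566] res mm 0.02
tool 0.20780161812146503
```

The long sides run parallel to the jig (0.213 against about 0.211 rad). Only the sawn end is slightly out of square, so no turn is needed. The gaps are about 8 mm to the fence and 29 mm to the stop. I'll lower it.

Emit:
{"fn": "send_rows", "kwargs": {
  "rows": [
    {"x": 0,"y": 0,"z": 0.06,"wx": 0,"wy": 0,"wz": 0,"hand": -1},
    {"x": 0,"y": 0,"z": 0.1,"wx": 0,"wy": 0,"wz": 0,"hand": -1},
    {"x": 0,"y": 0,"z": 0.1,"wx": 0,"wy": 0,"wz": 0,"hand": -1},
    {"x": 0,"y": 0,"z": 0.08,"wx": 0,"wy": 0,"wz": 0,"hand": -1},
    {"x": 0,"y": 0,"z": 0.05,"wx": 0,"wy": 0,"wz": 0,"hand": -1},
    {"x": 0,"y": 0,"z": 0.02,"wx": 0,"wy": 0,"wz": 0,"hand": -1},
    {"x": 0,"y": 0,"z": 0.01,"wx": 0,"wy": 0,"wz": 0,"hand": -1},
    {"x": 0,"y": 0,"z": 0,"wx": 0,"wy": 0,"wz": 0,"hand": -1},
    {"x": 0,"y": 0,"z": 0,"wx": 0,"wy": 0,"wz": 0,"hand": -1},
    {"x": 0,"y": 0,"z": 0,"wx": 0,"wy": 0,"wz": 0,"hand": -1}
  ]
}}

```text
time: 13.63
tool_pos: [0.5538, -0.1557, 0.0358]
tool_rot: [0.001, 0.63, 0.777, 0.0]
contact_force: [-0.3, -0.3, -1.7]
gripper_width: 0.513
grasp_force: 63.7
```

Emit:
{"fn": "send_rows", "kwargs": {
  "rows": [
    {"x": 0,"y": 0,"z": 0.006,"wx": 0,"wy": 0,"wz": 0,"hand": -1},
    {"x": 0,"y": 0,"z": 0.006,"wx": 0,"wy": 0,"wz": 0,"hand": -1},
    {"x": 0,"y": 0,"z": 0.006,"wx": 0,"wy": 0,"wz": 0,"hand": -1},
    {"x": 0,"y": 0,"z": 0.004,"wx": 0,"wy": 0,"wz": 0,"hand": -1},
    {"x": 0,"y": 0,"z": 0,"wx": 0,"wy": 0,"wz": 0,"hand": -1},
    {"x": 0,"y": 0,"z": 0,"wx": 0,"wy": 0,"wz": 0,"hand": -1},
    {"x": 0,"y": 0,"z": 0,"wx": 0,"wy": 0,"wz": 0,"hand": -1},
    {"x": 0,"y": 0,"z": 0,"wx": 0,"wy": 0,"wz": 0,"hand": -1},
    {"x": 0,"y": 0,"z": 0,"wx": 0,"wy": 0,"wz": 0,"hand": -1},
    {"x": 0,"y": 0,"z": 0,"wx": 0,"wy": 0,"wz": 0,"hand": -1}
  ]
}}

```text
time: 14.47
tool_pos: [0.5533, -0.1555, 0.0325]
tool_rot: [0.0, 0.63, 0.777, 0.0]
contact_force: [-2.9, 1.8, 5.1]
gripper_width: 0.512
grasp_force: 64.4
```

Emit:
{"fn": "send_rows", "kwargs": {
  "rows": [
    {"x": 0.02,"y": 0.01,"z": 0,"wx": 0,"wy": 0,"wz": 0,"hand": -1},
    {"x": 0.02,"y": 0.01,"z": 0,"wx": 0,"wy": 0,"wz": 0,"hand": -1},
    {"x": 0.02,"y": 0.01,"z": 0,"wx": 0,"wy": 0,"wz": 0,"hand": -1},
    {"x": 0.02,"y": 0.01,"z": 0,"wx": 0,"wy": 0,"wz": 0,"hand": -1},
    {"x": 0.02,"y": 0.007,"z": 0,"wx": 0,"wy": 0,"wz": 0,"hand": -1},
    {"x": 0.02,"y": 0.007,"z": 0,"wx": 0,"wy": 0,"wz": 0,"hand": -1},
    {"x": 0,"y": 0.006,"z": 0,"wx": 0,"wy": 0,"wz": 0,"hand": -1},
    {"x": 0,"y": 0,"z": 0,"wx": 0,"wy": 0,"wz": 0,"hand": -1},
    {"x": 0,"y": 0,"z": 0,"wx": 0,"wy": 0,"wz": 0,"hand": -1},
    {"x": 0,"y": 0,"z": 0,"wx": 0,"wy": 0,"wz": 0,"hand": -1}
  ]
}}

```text
time: 15.3
tool_pos: [0.5574, -0.1377, 0.0326]
tool_rot: [0.0, 0.629, 0.777, -0.002]
contact_force: [-7.5, -7.6, 10.0]
gripper_width: 0.511
grasp_force: 65.1
```

```bash
cat > j.py <<'E'
from h import *
t=.211;s=manip.state();R=np.array([[np.cos(t),np.sin(t)],[-np.sin(t),np.cos(t)]])
r=Ro.from_quat(np.roll(s["tool_rot"],-1)).as_matrix()
print("jig xy mm",(R@(s["tool_pos"][:2]-[.528,-.1454])*1000).round(2),"z",s["tool_pos"][2].round(4),"Fjig",(R@s["contact_force"][:2]).round(1),"Fz",s["contact_force"][2].round(1),"psi-jig",round(np.arctan2(r[1,0],r[0,0])-np.pi/2-t,4),"Mz",s["ft_torque"].round(2),"w",s["gripper_width"].round(3),"t",round(s["time"],2))
E
python3 j.py
```

```text
Traceback (most recent call last):
  File "j.py", line 4, in <module>
    print("jig xy mm",(R@(s["tool_pos"][:2]-[.528,-.1454])*1000).round(2),"z",s["tool_pos"][2].round(4),"Fjig",(R@s["contact_force"][:2]).round(1),"Fz",s["contact_force"][2].round(1),"psi-jig",round(np.arctan2(r[1,0],r[0,0])-np.pi/2-t,4),"Mz",s["ft_torque"].round(2),"w",s["gripper_width"].round(3),"t",round(s["time"],2))
                                                                                                                                                                                                                                                                               ^^^^^^^^^^^^^^^^^^^^^^^^
AttributeError: 'float' object has no attribute 'round'
```

```bash
sed -i 's/s\["gripper_width"\].round(3)/round(s["gripper_width"],3)/' j.py; python3 j.py
```

```text
jig xy mm [30.32  1.4 ] z 0.0326 Fjig [-8.9 -5.9] Fz 10.0 psi-jig -0.0009 Mz [-1.08  1.22  0.24] w 0.511 t 15.3
```

Emit:
{"fn": "send_rows", "kwargs": {
  "rows": [
    {"x": 0.01,"y": 0,"z": -0.003,"wx": 0,"wy": 0,"wz": 0,"hand": -1},
    {"x": 0.01,"y": 0,"z": 0,"wx": 0,"wy": 0,"wz": 0,"hand": -1},
    {"x": 0.01,"y": 0,"z": 0,"wx": 0,"wy": 0,"wz": 0,"hand": -1},
    {"x": 0.01,"y": 0,"z": 0,"wx": 0,"wy": 0,"wz": 0,"hand": -1},
    {"x": 0.01,"y": 0,"z": 0,"wx": 0,"wy": 0,"wz": 0,"hand": -1},
    {"x": 0.01,"y": 0,"z": 0,"wx": 0,"wy": 0,"wz": 0,"hand": -1},
    {"x": 0.01,"y": 0,"z": 0,"wx": 0,"wy": 0,"wz": 0,"hand": -1},
    {"x": 0,"y": 0,"z": 0,"wx": 0,"wy": 0,"wz": 0,"hand": -1},
    {"x": 0,"y": 0,"z": 0,"wx": 0,"wy": 0,"wz": 0,"hand": -1},
    {"x": 0,"y": 0,"z": 0,"wx": 0,"wy": 0,"wz": 0,"hand": -1}
  ]
}}

```text
time: 16.13
tool_pos: [0.5554, -0.1288, 0.0328]
tool_rot: [0.001, 0.629, 0.777, -0.003]
contact_force: [-6.5, -13.1, 6.6]
gripper_width: 0.516
grasp_force: 64.6
```

```bash
python3 j.py
```

```text
jig xy mm [30.3  10.49] z 0.0328 Fjig [ -9.1 -11.5] Fz 6.6 psi-jig -0.0009 Mz [-1.98  0.9   0.19] w 0.516 t 16.13
```

Emit:
{"fn": "send_rows", "kwargs": {
  "rows": [
    {"x": 0.007,"y": 0,"z": 0,"wx": 0,"wy": 0,"wz": 0,"hand": -1},
    {"x": 0.007,"y": 0,"z": 0,"wx": 0,"wy": 0,"wz": 0,"hand": -1},
    {"x": 0.007,"y": 0,"z": 0,"wx": 0,"wy": 0,"wz": 0,"hand": -1},
    {"x": 0,"y": 0,"z": 0,"wx": 0,"wy": 0,"wz": 0,"hand": -1},
    {"x": 0,"y": 0,"z": 0,"wx": 0,"wy": 0,"wz": 0,"hand": -1},
    {"x": 0,"y": 0,"z": 0,"wx": 0,"wy": 0,"wz": 0,"hand": -1},
    {"x": 0,"y": 0,"z": 0,"wx": 0,"wy": 0,"wz": 0,"hand": -1},
    {"x": 0,"y": 0,"z": 0,"wx": 0,"wy": 0,"wz": 0,"hand": -1},
    {"x": 0,"y": 0,"z": 0,"wx": 0,"wy": 0,"wz": 0,"hand": -1},
    {"x": 0,"y": 0,"z": 0,"wx": 0,"wy": 0,"wz": 0,"hand": -1}
  ]
}}

```text
time: 16.97
tool_pos: [0.5549, -0.1261, 0.0329]
tool_rot: [0.002, 0.629, 0.777, -0.003]
contact_force: [-5.2, -13.6, 5.6]
gripper_width: 0.516
grasp_force: 64.6
```

```bash
python3 j.py
```

```text
jig xy mm [30.31 13.21] z 0.0329 Fjig [ -8.  -12.2] Fz 5.6 psi-jig -0.0009 Mz [-2.17  0.92  0.16] w 0.516 t 16.97
```

Emit:
{"fn": "send_rows", "kwargs": {
  "rows": [
    {"x": 0.006,"y": 0,"z": 0,"wx": 0,"wy": 0,"wz": 0,"hand": -1},
    {"x": 0.006,"y": 0,"z": 0,"wx": 0,"wy": 0,"wz": 0,"hand": -1},
    {"x": 0,"y": 0,"z": 0,"wx": 0,"wy": 0,"wz": 0,"hand": -1},
    {"x": 0,"y": 0,"z": 0,"wx": 0,"wy": 0,"wz": 0,"hand": -1},
    {"x": 0,"y": 0,"z": 0,"wx": 0,"wy": 0,"wz": 0,"hand": -1},
    {"x": 0,"y": 0,"z": 0,"wx": 0,"wy": 0,"wz": 0,"hand": -1},
    {"x": 0,"y": 0,"z": 0,"wx": 0,"wy": 0,"wz": 0,"hand": -1},
    {"x": 0,"y": 0,"z": 0,"wx": 0,"wy": 0,"wz": 0,"hand": -1},
    {"x": 0,"y": 0,"z": 0,"wx": 0,"wy": 0,"wz": 0,"hand": -1},
    {"x": 0,"y": 0,"z": 0,"wx": 0,"wy": 0,"wz": 0,"hand": -1}
  ]
}}

```text
time: 17.8
tool_pos: [0.5547, -0.1252, 0.033]
tool_rot: [0.003, 0.629, 0.777, -0.004]
contact_force: [-4.8, -15.5, 5.0]
gripper_width: 0.515
grasp_force: 64.4
```

```bash
python3 j.py
```

```text
jig xy mm [30.34 14.12] z 0.033 Fjig [ -7.9 -14.1] Fz 5.0 psi-jig -0.0005 Mz [-2.76  0.88  0.17] w 0.515 t 17.8
```

```bash
cat >> j.py <<'E'
J=np.array([[np.cos(t),np.sin(t),0],[-np.sin(t),np.cos(t),0],[0,0,1]])
print("tool z in jig axes (mrad)",(J@r[:,2]*1000).round(1),"x",(J@r[:,0]*1000).round(1),"Mjig",(J@s["ft_torque"]).round(2))
E
python3 j.py
```

```text
jig xy mm [30.34 14.12] z 0.033 Fjig [ -7.9 -14.1] Fz 5.0 psi-jig -0.0005 Mz [-2.76  0.88  0.17] w 0.515 t 17.8
tool z in jig axes (mrad) [   -2.9    -9.1 -1000. ] x [ 5.0e-01  1.0e+03 -9.1e+00] Mjig [-2.51  1.44  0.17]
```

Emit:
{"fn": "send_rows", "kwargs": {
  "rows": [
    {"x": 0.004,"y": 0,"z": 0,"wx": 0,"wy": 0.006,"wz": 0,"hand": -1},
    {"x": 0.004,"y": 0,"z": 0,"wx": 0,"wy": 0.006,"wz": 0,"hand": -1},
    {"x": 0.004,"y": 0,"z": 0,"wx": 0,"wy": 0,"wz": 0,"hand": -1},
    {"x": 0,"y": 0,"z": 0,"wx": 0,"wy": 0,"wz": 0,"hand": -1},
    {"x": 0,"y": 0,"z": 0,"wx": 0,"wy": 0,"wz": 0,"hand": -1},
    {"x": 0,"y": 0,"z": 0,"wx": 0,"wy": 0,"wz": 0,"hand": -1},
    {"x": 0,"y": 0,"z": 0,"wx": 0,"wy": 0,"wz": 0,"hand": -1},
    {"x": 0,"y": 0,"z": 0,"wx": 0,"wy": 0,"wz": 0,"hand": -1},
    {"x": 0,"y": 0,"z": 0,"wx": 0,"wy": 0,"wz": 0,"hand": -1},
    {"x": 0,"y": 0,"z": 0,"wx": 0,"wy": 0,"wz": 0,"hand": -1}
  ]
}}

```text
time: 18.63
tool_pos: [0.5547, -0.1251, 0.033]
tool_rot: [0.001, 0.629, 0.778, -0.002]
contact_force: [-4.2, -21.0, 2.4]
gripper_width: 0.511
grasp_force: 64.0
```

```bash
python3 j.py
```

```text
jig xy mm [30.36 14.23] z 0.033 Fjig [ -8.5 -19.6] Fz 2.4 psi-jig -0.0003 Mz [-3.74  0.66  0.22] w 0.511 t 18.63
tool z in jig axes (mrad) [   -2.4    -3.4 -1000. ] x [ 3.0e-01  1.0e+03 -3.4e+00] Mjig [-3.51  1.43  0.22]
```

Emit:
{"fn": "send_rows", "kwargs": {
  "rows": [
    {"x": 0.003,"y": 0.003,"z": 0.003,"wx": 0,"wy": 0.004,"wz": 0,"hand": -1},
    {"x": 0.003,"y": 0.003,"z": 0.003,"wx": 0,"wy": 0.004,"wz": 0,"hand": -1},
    {"x": 0,"y": 0,"z": 0,"wx": 0,"wy": 0,"wz": 0,"hand": -1},
    {"x": 0,"y": 0,"z": 0,"wx": 0,"wy": 0,"wz": 0,"hand": -1},
    {"x": 0,"y": 0,"z": 0,"wx": 0,"wy": 0,"wz": 0,"hand": -1},
    {"x": 0,"y": 0,"z": 0,"wx": 0,"wy": 0,"wz": 0,"hand": -1},
    {"x": 0,"y": 0,"z": 0,"wx": 0,"wy": 0,"wz": 0,"hand": -1},
    {"x": 0,"y": 0,"z": 0,"wx": 0,"wy": 0,"wz": 0,"hand": -1},
    {"x": 0,"y": 0,"z": 0,"wx": 0,"wy": 0,"wz": 0,"hand": -1},
    {"x": 0,"y": 0,"z": 0,"wx": 0,"wy": 0,"wz": 0,"hand": -1}
  ]
}}

```text
time: 19.47
tool_pos: [0.5547, -0.1251, 0.0328]
tool_rot: [-0.002, 0.629, 0.778, -0.001]
contact_force: [-9.1, -24.8, 7.4]
gripper_width: 0.511
grasp_force: 64.8
```

```bash
python3 j.py; python3 -c "
from h import *
im=grab_frame('wrist');crop(im,120,20,420,240,2.5,'w4.png')"
```

```text
jig xy mm [30.39 14.21] z 0.0328 Fjig [-14.1 -22.3] Fz 7.4 psi-jig -0.0 Mz [-4.27  1.4   0.22] w 0.511 t 19.47
tool z in jig axes (mrad) [   -4.8     1.4 -1000. ] x [   0.  1000.     1.4] Mjig [-3.88  2.26  0.22]
```

View pics/w4.png

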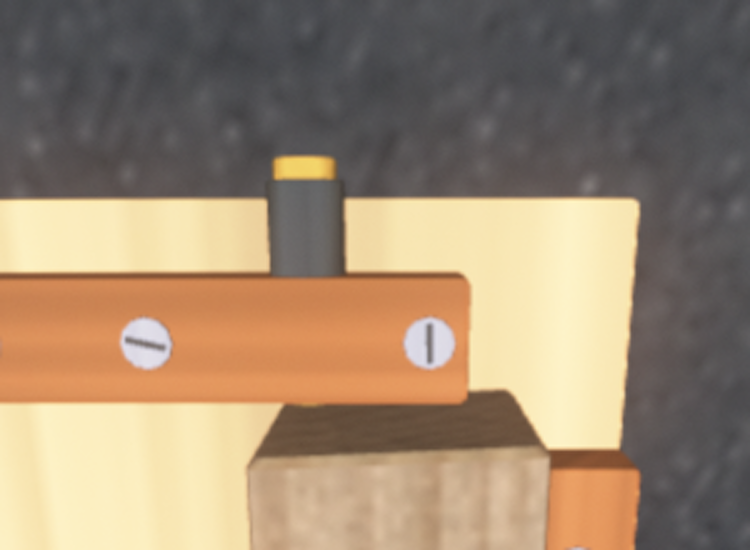

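The crop shows the block's end tight against the stop face (row 403), with the pin pressed in and the side against the fence at column 548. The pose matches home (30.4, 14.2 mm) with about 14 N towards the fence and 22 N towards the stop, so I'm handing in.

```bash
python3 -c "
from plant import job_done
print(job_done())"
```

```text
the job is handed in; nothing more can be done
None
```

The tape measure stands upright on the bench clear of the jig, and I handed the job in with the block still held flat and pressed against both the fence and the end stop; the verdict was not shown.

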